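Put the watchmaker's press dies back in their caddy

TASK

Put the four cupped white press dies scattered over the green bench mat back in the wooden caddy, each standing cup up, fully down in the well of its own size (smallest die in the smallest well, and so on up to the largest). Set them down rather than drop them, and leave the two flat-topped casing cushions, which look like dies but are not, where they stand.

Things in the scene. Friction and masses are not known exactly. Their poses are not given: they have to be found in the camera images.
- die_20_mid (a point): The smallest press die: an upright, loose white nylon cylinder 20 mm in diameter and 30 mm tall, told by its cupped top (6 mm deep, thin rim all round) with a grey steel bush in the middle. Standing cup up on the 2 mm thick bench mat, at least 25 mm clear all round. This point is its centre, half-way up; z is its axis, pointing up out of the cup.
- die_33_mid (a point): The second smallest press die: an upright, loose white nylon cylinder 33 mm in diameter and 30 mm tall, told by its cupped top (6 mm deep, thin rim all round) with a grey steel bush in the middle. Standing cup up on the 2 mm thick bench mat, at least 25 mm clear all round. This point is its centre, half-way up; z is its axis, pointing up out of the cup.
- die_46_mid (a point): The second largest press die: an upright, loose white nylon cylinder 46 mm in diameter and 30 mm tall, told by its cupped top (6 mm deep, thin rim all round) with a grey steel bush in the middle. Standing cup up on the 2 mm thick bench mat, at least 25 mm clear all round. This point is its centre, half-way up; z is its axis, pointing up out of the cup.
- die_59_mid (a point): The largest press die: an upright, loose white nylon cylinder 59 mm in diameter and 30 mm tall, told by its cupped top (6 mm deep, thin rim all round) with a grey steel bush in the middle. Standing cup up on the 2 mm thick bench mat, at least 25 mm clear all round. This point is its centre, half-way up; z is its axis, pointing up out of the cup.
- seat_20_well (a point): The seat for the 20 mm die: one of four fixed square wooden blocks (85 x 85 mm, 87 mm apart in a low 2 x 2 wooden tray, any order), with the smallest round well, 32 mm across and 11 mm deep, grey felt at the bottom. This point is the centre of the well's floor, 14 mm above the bench top (the block's top is 11 mm above the point); z is up, x and y run along the block's sides.
- seat_33_well (a point): The seat for the 33 mm die: one of four fixed square wooden blocks (85 x 85 mm, 87 mm apart in a low 2 x 2 wooden tray, any order), with the second smallest round well, 45 mm across and 11 mm deep, grey felt at the bottom. This point is the centre of the well's floor, 14 mm above the bench top (the block's top is 11 mm above the point); z is up, x and y run along the block's sides.
- seat_46_well (a point): The seat for the 46 mm die: one of four fixed square wooden blocks (85 x 85 mm, 87 mm apart in a low 2 x 2 wooden tray, any order), with the second largest round well, 58 mm across and 11 mm deep, grey felt at the bottom. This point is the centre of the well's floor, 14 mm above the bench top (the block's top is 11 mm above the point); z is up, x and y run along the block's sides.
- seat_59_well (a point): The seat for the 59 mm die: one of four fixed square wooden blocks (85 x 85 mm, 87 mm apart in a low 2 x 2 wooden tray, any order), with the largest round well, 71 mm across and 11 mm deep, grey felt at the bottom. This point is the centre of the well's floor, 14 mm above the bench top (the block's top is 11 mm above the point); z is up, x and y run along the block's sides.
- cushion_a_mid (a point): A casing cushion, not a die: a loose upright white nylon cylinder of the same size as the 46 mm die (46 mm in diameter, 30 mm tall), but solid, with a flat unbroken top: no cup and no steel bush. It stays where it stands on the mat. This point is its centre, half-way up.
- cushion_b_mid (a point): A casing cushion, not a die: a loose upright white nylon cylinder of the same size as the 33 mm die (33 mm in diameter, 30 mm tall), but solid, with a flat unbroken top: no cup and no steel bush. It stays where it stands on the mat. This point is its centre, half-way up.
Mind the look-alikes: they are no part of the job. Leave any yellow look-alike of the part that bears die_20_mid alone.

How it is judged:
By the outcome, as a careful person would: the job done as asked, in the order asked, and still so for the second after the job is handed in, with the robot touching nothing.
It also fails if it takes over 101 s, if anything falls off the work surface, if the arm or the gripper's body presses on something with over 40 N, if the wrist force passes 120 N, or if a joint passes its speed limit or range.

ROBOT

A 6-joint arm with a two-finger parallel gripper is mounted at the origin on the work surface. World frame = base frame: x ahead of the robot, y to its left, z up, the work surface at z = 0. Lengths are in mm, angles in rad, forces in N, time in s.
With the tool pointing down it reaches from about 350 to 775 mm from the base axis. Payload 7.3 kg.
Tool frame: the origin (TCP) lies at the very end of the fingers, on their centre line; the grasp point (between the pads) lies 19 mm behind it; z points along the fingers, y is the line along which they close (so a half turn about z gives the same grasp; the last joint's range is limited). The gripper opens to 92 mm and grips with 3 to 60 N. Pads are 19 mm wide; open, the fingers measure 130 mm over their backs; the gripper's body (75 mm by 190 mm) begins 47 mm behind the grasp point.
Start: joints at [-1.414, 0.342, 1.524, -0, 1.275, -0.146], TCP at [156.574, -501.128, 226.741] pointing down, gripper open.
Joint ranges: [-2.53, 2.53], [-0.77, 2.02], [0.04, 2.7], [-1, 4.14], [0.28, 2.66], [-3.11, 3.11]. Speed limits (rad/s): [2.57, 2.57, 3.14, 3.14, 3.14, 3.14].

INTERFACE

Orientations are given as [roll, pitch, yaw] about the fixed x, y, z axes, in that order (R = Rz(yaw) Ry(pitch) Rx(roll)).
In Python, from plant import bot gives the robot as it stands.
- The arm moves only by the tool apply_moves, never from a script. Its argument "motion" is text: rows parted by semicolons, each of 4 numbers parted by spaces: the shift along the tool's x, y, z in m, then the turn about the tool's z in degrees. A call has 1 to 8 rows; each row shifts and turns the commanded pose from where the row before left it, along the tool's axes as they then stand; what a row does not reach is not made up. A row lasts 1/8 s, in which the tool goes at most 62.5 mm and 10.7 degrees, less where a joint would pass 70% of its speed; a pose out of reach is approached as far as the arm can. A call with a gripper value outside its range is refused whole. "fingers" is the opening, from -1 (shut) to 1 (fully open), set as the call begins (left out, the last holds). The fingers move at their own pace and stop on an object; the grip force is fixed at half the most. Time passes only in rows, so rows that do not move let the fingers close. It gives the time, the measured TCP pose, the force, the opening and the grip force at its end, in the units of the state.
- bot.get_obs(): the state, without advancing time (a new reading comes with each control period).
- bot.capture(name): name is "scene" or "top" or "wrist"; returns a dict with "img" (400x640x3 uint8, blue, green, red), "range_z" (400x640 float32, mm along the optical axis (not along the pixel's ray), 0 where there is no reading), "fx", "fy", "cx", "cy" (pixels), "D" ([k1, k2, p1, p2, k3] as OpenCV has them; the pictures are not rectified), "world_from_camera" (4x4, takes a point from camera to world coordinates); the wrist camera has in their place "mount" (4x4, takes a point from camera to tool coordinates, whose origin is the TCP and whose axes are the flange's). Camera axes: x right, y down, z forward; pixel columns grow to the right and rows downward; lengths in mm; the calibration is good to about 2 mm. A picture is of the moment at which its call begins: read the wrist's pose just before it.
- bot.close_job(): hands the job in; it is judged then, once.
Trained networks look in a picture, given as the dict that the camera call returned (one of the last four; its "shot" number tells which), for a name from the list of things; names that differ only in an ending like _2 or _b are one class to them, and where a whole thing is asked for, a point or a joint stands for the part that bears it (a point fixed in the world has none). Each returns a list of dicts, best first, with "p" (0 to 1); they miss things now and then, are a little off and sometimes report something else, mostly with a low value. They report only what shows in the picture. A call takes as long as a camera call. They do not tell look-alikes from the thing itself.
- bot.cut_out(picture, thing): "pixels" (400x640 bool, what is visible of it) and "point" ([column, row] in pixels, amid what is visible of it).
The state is a dict: "time": time; "joint_positions": joint angles; "dq": joint speeds; "tau": joint torques, N m; "tool_pos": TCP position; "tcp_rot": TCP orientation; "contact_force": force on the tool from outside, world axes, zero at the start; "moment": the same for the moment, N m; "grip_width": finger opening in mm; "finger_force": force on a finger pad.
Only numpy, scipy, OpenCV 4.12 (cv2) and the standard library are available. Lean on these libraries where they do the work, as an engineer would, in place of code of your own. Each camera call takes 0.05 s, during which the arm holds its last target. There are 200 camera calls.

## Working session

There is one attempt and no reset: what is moved stays moved. The work goes in short steps, Python scripts to look and compute and a tool call to move; the robot and the scene stay as the last step left them, time stands still between calls to the robot, and variables do not carry over. Pictures are saved under pics/ and viewed, at most 14 in all, crops included, and the job is handed in when it is done.

Besides the shell and the picture viewer there is one more tool, called after ">>>" as name(argument=value, ...) on one line, values as JSON. apply_moves: Moves the arm, as the interface text tells. Its arguments: {"type":"object","properties":{"motion":{"type":"string"},"fingers":{"type":"number"}},"required":["motion"]}

```bash
mkdir -p pics; ls; cat > h.py <<'E'
import numpy as np, cv2
from plant import bot
from scipy.spatial.transform import Rotation as Rn
def T_of(c,o=None):
    if "world_from_camera" in c: return np.array(c["world_from_camera"])
    T=np.eye(4); T[:3,:3]=Rn.from_euler('xyz',o["tcp_rot"]).as_matrix(); T[:3,3]=o["tool_pos"]
    return T@np.array(c["mount"])
def rays(c,px):
    K=np.array([[c["fx"],0,c["cx"]],[0,c["fy"],c["cy"]],[0,0,1.]])
    u=cv2.undistortPoints(np.array(px,float).reshape(-1,1,2),K,np.array(c["D"],float)).reshape(-1,2)
    return np.c_[u,np.ones(len(u))]
def onz(c,px,z,o=None):
    T=T_of(c,o); d=rays(c,px)@T[:3,:3].T; p=T[:3,3]
    return p+d*((z-p[2])/d[:,2])[:,None]
def bydepth(c,px,o=None):
    px=np.array(px).reshape(-1,2); r=rays(c,px); z=c["range_z"][px[:,1].astype(int),px[:,0].astype(int)]
    T=T_of(c,o); return (r*z[:,None])@T[:3,:3].T+T[:3,3]
E
python3 - <<'E'
from h import *
o=bot.get_obs(); print(o)
for n in ("top","scene"):
    c=bot.capture(n); cv2.imwrite(f"pics/{n}0.png",c["img"])
    print(n,np.round(c["world_from_camera"],3).tolist(),c["fx"])
    if n=="top":
        for t in ("die_20_mid","die_33_mid","die_46_mid","die_59_mid","cushion_a_mid","cushion_b_mid"):
            for r in bot.cut_out(c,t)[:4]:
                m=r["pixels"]; ys,xs=np.nonzero(m)
                w=bydepth(c,np.c_[xs,ys]); print(t,round(r["p"],2),np.round(r["point"]),m.sum(),np.round(np.percentile(w,[5,50,95],axis=0)).tolist())
E
```

```text
pics
{'time': 0.0, 'joint_positions': array([-1.41401971e+00,  3.42771426e-01,  1.52499005e+00,  8.70639585e-06,
        1.27540129e+00, -1.45992629e-01]), 'dq': array([ 4.70042158e-04,  1.93161474e-03, -1.53017148e-05, -2.13123935e-03,
       -1.65420279e-03,  1.57807315e-03]), 'tau': array([-1.48099913e-03, -4.31247139e+01, -2.44220710e+01,  7.14990450e-02,
        5.59742725e-02, -1.25500501e-04]), 'tool_pos': array([ 156.50155534, -500.71692852,  226.02909845]), 'tcp_rot': array([-3.14004046e+00, -2.36647230e-04,  3.02766520e-01]), 'contact_force': array([ 0.23999837, -0.07189064,  0.24000567]), 'moment': array([ 0.03495221, -0.00790547,  0.03711682]), 'finger_force': 0.0, 'grip_width': 91.66955085155736}
top [[0.005, -0.996, 0.094, 480.618], [-1.0, -0.002, 0.026, -56.128], [-0.026, -0.094, -0.995, 948.294], [0.0, 0.0, 0.0, 1.0]] 408.1902109962204
die_20_mid 0.53 [340. 194.] 69 [[574.0, -87.0, 12.0], [582.0, -79.0, 28.0], [590.0, -70.0, 34.0]]
die_20_mid 0.51 [368. 206.] 57 [[550.0, -142.0, 22.0], [557.0, -133.0, 29.0], [565.0, -126.0, 33.0]]
die_33_mid 0.72 [367. 250.] 172 [[436.0, -149.0, 22.0], [449.0, -137.0, 27.0], [463.0, -123.0, 33.0]]
die_46_mid 0.76 [473. 195.] 424 [[557.0, -400.0, 5.0], [578.0, -378.0, 26.0], [597.0, -357.0, 33.0]]
die_59_mid 0.79 [426. 197.] 590 [[552.0, -289.0, 18.0], [575.0, -264.0, 27.0], [600.0, -238.0, 33.0]]
cushion_a_mid 0.65 [318. 148.] 350 [[670.0, -40.0, 14.0], [689.0, -21.0, 32.0], [710.0, -1.0, 35.0]]
cushion_b_mid 0.71 [380. 157.] 166 [[657.0, -174.0, 11.0], [669.0, -161.0, 31.0], [682.0, -148.0, 34.0]]
scene [[0.772, 0.353, -0.529, 1014.97], [0.636, -0.399, 0.661, -626.681], [0.022, -0.846, -0.532, 499.37], [0.0, 0.0, 0.0, 1.0]] 378.0552663440501
```

```bash
python3 - <<'E'
from h import *
i=cv2.imread("pics/top0.png"); cv2.imwrite("pics/top0c.png",cv2.resize(i[120:300,240:540],None,fx=2.66,fy=2.66,interpolation=cv2.INTER_CUBIC))
E
```

```text
(no output)
```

View pics/top0.png

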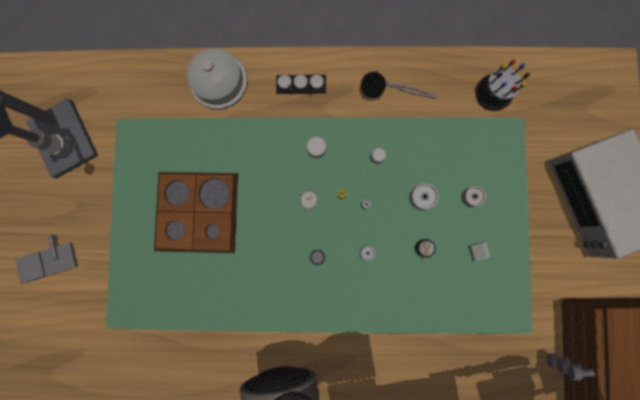

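View pics/top0c.png

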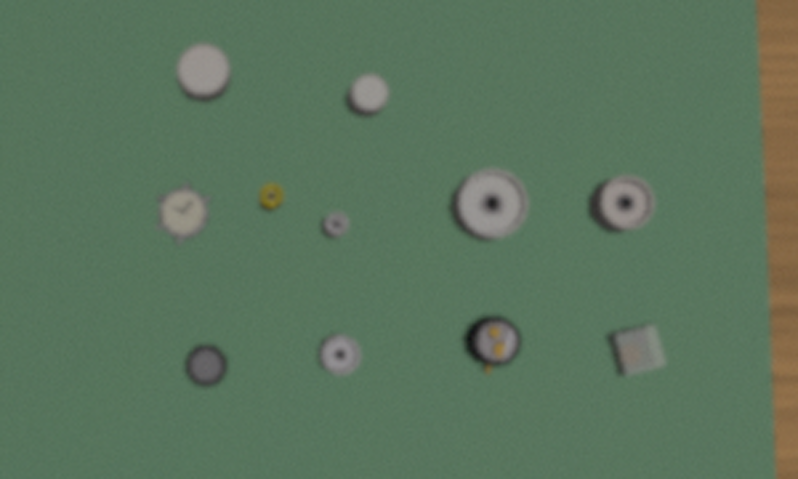

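The dies (cup and bush) in the top view are: 20 mm at (366,204), 33 mm at (367,253), 46 mm at (474,196) and 59 mm at (425,197). I'm leaving alone:
- the yellow ring at (342,194), which is a look-alike
- the flat discs at (317,147) and (379,156), which are the cushions
- the clock, gauge and boxes, which are bystanders

The wells are at (178,193), (215,193), (175,230) and (212,231). The enlarged crop confirms the cups.

```bash
python3 - <<'E'
from h import *
c=bot.capture("top"); img=c["img"]
H,W=400,640
yy,xx=np.mgrid[0:H,0:W]; px=np.c_[xx.ravel(),yy.ravel()]
w=bydepth(c,px).reshape(H,W,3); ok=c["range_z"]>0
# heights of things over mat
m=((w[...,2]>15)&ok&(np.abs(w[...,0]-560)<260)).astype(np.uint8)
n,l,s,ce=cv2.connectedComponentsWithStats(m)
for k in range(1,n):
    if s[k,4]>25:
        q=w[l==k]; print(np.round(ce[k]),s[k,4],"x",np.round(np.percentile(q[:,0],[2,98])),"y",np.round(np.percentile(q[:,1],[2,98])),"zmax",np.round(np.percentile(q[:,2],98)))
# wells: dark circles at z=25
hsv=cv2.cvtColor(img,cv2.COLOR_BGR2HSV)
print("sat",[hsv[r,cc].tolist() for cc,r in ((178,193),(215,193),(175,230),(212,231),(195,212))])
sub=(hsv[...,1]<100).astype(np.uint8); sub[:172]=0; sub[252:]=0; sub[:,:157]=0; sub[:,237:]=0
n,l,s,ce=cv2.connectedComponentsWithStats(sub)
for k in range(1,n):
    if s[k,4]>15:
        ys,xs=np.nonzero(l==k); p=onz(c,np.c_[xs,ys],14); cen=p.mean(0); a=s[k,4]
        print("well",np.round(ce[k],1),a,np.round(cen,1),"dia",2*np.sqrt(a/np.pi)*2.29, "depthz",np.round(np.median(w[ys,xs,2]),1))
for cc,r in ((157,172),(238,172),(235,252),(154,251)): print("tray corner",np.round(onz(c,[[cc,r]],20)[0]))
# dies: white outline refined
for nme in ("die_20_mid","die_33_mid","die_46_mid","die_59_mid"):
    for r in bot.cut_out(c,nme)[:2]:
        ys,xs=np.nonzero(r["pixels"]); (u,v),rad=cv2.minEnclosingCircle(np.c_[xs,ys].astype(np.float32))
        print(nme,round(r["p"],2),np.round(onz(c,[[u,v]],28)[0],1),np.round(onz(c,[[xs.mean(),ys.mean()]],28)[0],1))
E
```

```text
[505.  91.] 377 x [793. 819.] y [-466. -409.] zmax 115.0
[214.  94.] 594 x [797. 820.] y [174. 257.] zmax 73.0
[373.  93.] 141 x [809. 820.] y [-171. -129.] zmax 52.0
[ 49. 132.] 4217 x [641. 796.] y [524. 663.] zmax 239.0
[604. 193.] 8249 x [453. 695.] y [-697. -562.] zmax 108.0
[316. 147.] 330 x [670. 712.] y [-40.   0.] zmax 35.0
[378. 155.] 163 x [656. 687.] y [-175. -148.] zmax 35.0
[195. 214.] 5008 x [453. 631.] y [170. 350.] zmax 28.0
[424. 197.] 567 x [550. 602.] y [-291. -237.] zmax 34.0
[475. 196.] 367 x [557. 598.] y [-400. -357.] zmax 34.0
[342. 194.] 64 x [573. 590.] y [-88. -70.] zmax 35.0
[366. 204.] 64 x [550. 568.] y [-142. -125.] zmax 35.0
[ 53. 248.] 148 x [426. 485.] y [586. 608.] zmax 24.0
[425. 248.] 282 x [442. 479.] y [-284. -246.] zmax 37.0
[480. 251.] 261 x [436. 472.] y [-407. -371.] zmax 25.0
[368. 253.] 168 x [434. 463.] y [-150. -122.] zmax 34.0
[318. 257.] 198 x [424. 455.] y [-41. -10.] zmax 36.0
[ 32. 266.] 544 x [381. 440.] y [619. 675.] zmax 23.0
[603. 314.] 2498 x [301. 349.] y [-706. -569.] zmax 152.0
sat [[160, 9, 82], [150, 9, 82], [143, 12, 85]
[... 291 characters left out ...]
3.4 166.1  14. ] dia 30.79177423451732 depthz 9.6
well [174.9 230. ] 290 [498.7 307.3  14. ] dia 44.00373500054562 depthz 14.8
well [212.3 230.8] 153 [497.4 219.4  14. ] dia 31.962169997850378 depthz 14.6
well [173.7 250.8] 46 [450.6 308.4  14. ] dia 17.52546127327611 depthz 17.5
tray corner [634. 353.  20.]
tray corner [633. 161.  20.]
tray corner [449. 164.  20.]
tray corner [450. 352.  20.]
die_20_mid 0.53 [581.7 -79.   28. ] [581.5 -78.2  28. ]
die_20_mid 0.43 [ 558.  -133.2   28. ] [ 557.5 -133.2   28. ]
die_33_mid 0.72 [ 449.  -136.2   28. ] [ 449.1 -136.1   28. ]
die_46_mid 0.65 [ 574.3 -375.3   28. ] [ 575.8 -375.    28. ]
die_59_mid 0.66 [ 574.1 -262.6   28. ] [ 574.4 -262.7   28. ]
```

View pics/scene0.png

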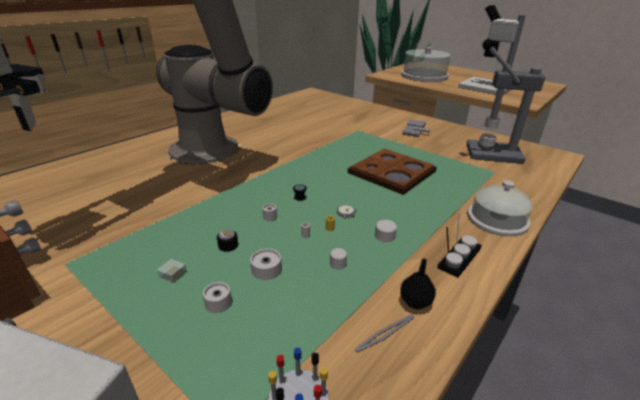

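Well diameters come out at 70, 57, 44 and 32 mm on an 87 mm grid, which matches the sizes given. Next I square the tool and move over the 20 mm die.

>>> apply_moves(motion="0 0 0 8.67; 0 0 0 8.67; 0.045 -0.041 0 0; 0.045 -0.041 0 0; 0.045 -0.041 0 0; 0.045 -0.041 0 0; 0.045 -0.041 0 0; 0.045 -0.041 0 0", fingers=0.1)

```text
time: 1.65
tool_pos: [427.9, -253.7, 227.0]
tcp_rot: [3.141, -0.001, 0.0]
contact_force: [-0.4, -1.0, 0.8]
grip_width: 50.5
finger_force: 0.0
```

>>> apply_moves(motion="0.045 -0.041 0.02 0; 0.045 -0.041 0.02 0; 0.041 -0.039 0.02 0; 0 0 0 0; 0 0 0 0")

```text
time: 2.28
tool_pos: [555.1, -136.2, 167.7]
tcp_rot: [3.141, 0.0, 0.001]
contact_force: [-0.6, -0.4, 0.2]
grip_width: 50.9
finger_force: 0.0
```

```bash
cat >> h.py <<'E'
def look(tag,name,z=28,pic=False):
    o=bot.get_obs(); c=bot.capture("wrist")
    if pic: cv2.imwrite(f"pics/{tag}.png",c["img"])
    print("tcp",np.round(o["tool_pos"],1),np.round(o["tcp_rot"],4),"w",round(o["grip_width"],1),"t",o["time"])
    for r in bot.cut_out(c,name)[:3]:
        ys,xs=np.nonzero(r["pixels"]); w=bydepth(c,np.c_[xs,ys],o); zz=w[:,2]
        g=w[(zz>z-3)&(zz<z+8)]
        if len(g)>5:
            (u,v),rad=cv2.minEnclosingCircle(g[:,:2].astype(np.float32))
            print(name,round(r["p"],2),np.round(r["point"]),"circle",round(u,1),round(v,1),"dia",round(2*rad,1),"ztop",round(float(np.percentile(zz,95)),1),"pctmid",np.round((np.percentile(g[:,:2],1,axis=0)+np.percentile(g[:,:2],99,axis=0))/2,1))
E
python3 - <<'E'
from h import *
print(np.round(bot.capture("wrist")["mount"],3).tolist())
look("w20","die_20_mid",pic=True)
E
```

```text
[[-0.0, -0.97, -0.244, 66.398], [1.0, 0.0, -0.001, 0.974], [0.001, -0.244, 0.97, -158.271], [0.0, 0.0, 0.0, 1.0]]
tcp [ 555.  -136.8  168. ] [ 3.141e+00 -2.000e-04 -3.000e-04] w 50.1 t 2.325
die_20_mid 0.81 [257. 156.] circle 586.2 -78.7 dia 19.6 ztop 33.0 pctmid [586.3 -78.6]
die_20_mid 0.59 [316. 183.] circle 562.0 -133.7 dia 19.8 ztop 32.8 pctmid [ 562.2 -133.7]
```

View pics/w20.png

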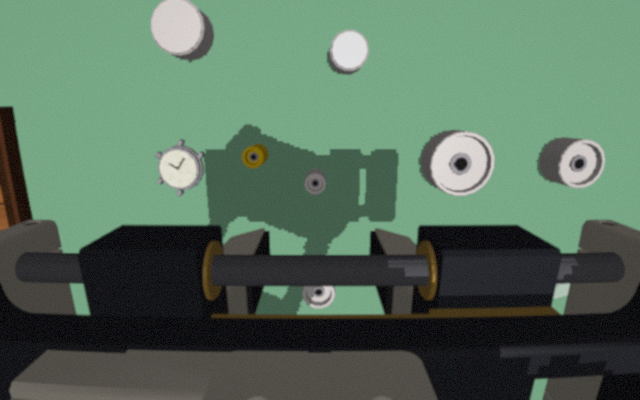

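The wrist view shows the white 20 mm die at (316,183), between the fingers, and the yellow look-alike at (257,156). The top camera puts the die at x = 557.5 and the wrist camera at 562, so I'll use 560.

>>> apply_moves(motion="0.005 -0.003 0.05 0; 0 0 0.05 0; 0 0 0.035 0; 0 0 0.018 0; 0 0 0 0; 0 0 0 0")

```text
time: 3.18
tool_pos: [560.9, -134.0, 16.0]
tcp_rot: [3.141, -0.002, -0.001]
contact_force: [-0.4, 0.1, 1.0]
grip_width: 50.4
finger_force: 0.0
```

>>> apply_moves(motion="0 0 0 0; 0 0 0 0; 0 0 0 0; 0 0 0 0; 0 0 0 0; 0 0 0 0", fingers=-1)

```text
time: 3.92
tool_pos: [560.4, -133.1, 14.9]
tcp_rot: [3.141, -0.0, 0.0]
contact_force: [-0.4, -0.0, 3.2]
grip_width: 19.3
finger_force: 30.0
```

>>> apply_moves(motion="0 0 -0.02 0; 0 0 -0.04 0; 0 0 -0.05 0; -0.007 -0.04 -0.043 0; -0.007 -0.045 0 0; -0.007 -0.045 0 0; -0.007 -0.045 0 0; -0.007 -0.045 0 0")

```text
time: 4.92
tool_pos: [524.8, 88.3, 167.5]
tcp_rot: [3.142, 0.0, -0.0]
contact_force: [0.3, 0.8, 0.0]
grip_width: 19.1
finger_force: 30.0
```

>>> apply_moves(motion="-0.007 -0.045 0 0; -0.007 -0.045 0 0; -0.007 -0.042 0 0; -0.006 0 0 0; 0 0 0 0; 0 0 0 0")

```text
time: 5.68
tool_pos: [498.6, 217.9, 167.7]
tcp_rot: [3.141, -0.0, -0.001]
contact_force: [1.0, -0.4, 0.1]
grip_width: 18.9
finger_force: 30.0
```

```bash
cat >> h.py <<'E'
def wells(tag):
    o=bot.get_obs(); c=bot.capture("wrist"); cv2.imwrite(f"pics/{tag}.png",c["img"])
    print("tcp",np.round(o["tool_pos"],1),np.round(o["tcp_rot"],4),"w",round(o["grip_width"],1),"t",o["time"])
    for t in ("seat_20_well","seat_33_well","seat_46_well","seat_59_well"):
        for r in bot.cut_out(c,t)[:1]:
            u,v=r["point"]; print(t,round(r["p"],2),np.round(r["point"]),r["pixels"].sum(),np.round(onz(c,[[u,v]],14,o)[0],1))
    H,W=c["img"].shape[:2]; yy,xx=np.mgrid[0:H,0:W]
    w=bydepth(c,np.c_[xx.ravel(),yy.ravel()],o).reshape(H,W,3)
    m=((w[...,2]>11)&(w[...,2]<17.5)&(c["range_z"]>0)).astype(np.uint8)
    n,l,s,ce=cv2.connectedComponentsWithStats(m)
    for k in range(1,n):
        if s[k,4]>300:
            q=w[l==k]; lo,hi=np.percentile(q[:,:2],1,axis=0),np.percentile(q[:,:2],99,axis=0)
            print("floor",np.round(ce[k]),s[k,4],np.round((lo+hi)/2,1),"size",np.round(hi-lo,1),"z",np.round(np.median(q[:,2]),1))
E
python3 - <<'E'
from h import *
wells("well1")
E
```

```text
tcp [498.6 217.9 167.7] [ 3.1412e+00 -0.0000e+00 -1.2000e-03] w 18.9 t 5.675
seat_20_well 0.76 [319. 186.] 8139 [499.6 217.3  14. ]
seat_33_well 0.63 [228. 181.] 7893 [505.  303.9  14. ]
seat_46_well 0.79 [220.  86.] 10139 [591.9 305.5  14. ]
seat_59_well 0.7 [319.  89.] 10152 [588.3 216.9  14. ]
floor [320.  90.] 5167 [586.3 216. ] size [66.3 67. ] z 14.7
floor [222.  89.] 3291 [587.9 304.5] size [54.4 52.6] z 14.8
floor [552. 109.] 1113 [573.   -1.1] size [36.7 37. ] z 11.9
floor [226. 186.] 1605 [499.5 305.9] size [41.4 40.4] z 14.7
floor [319. 188.] 840 [498.  217.5] size [28.8 30.1] z 14.6
```

View pics/well1.png

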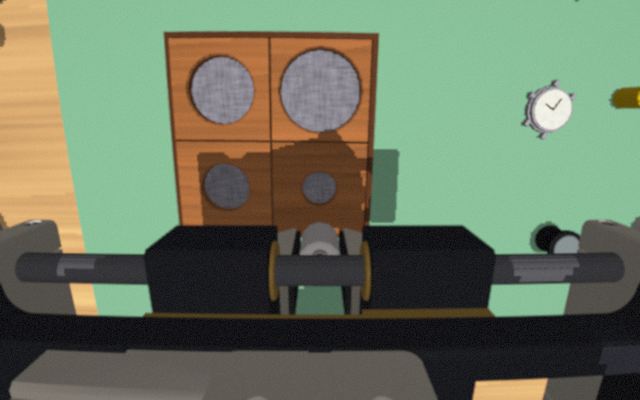

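The wrist view shows the wells at (319,188), (226,186), (222,89) and (320,90), smallest to largest, with the die held at (320,240). The two cameras agree within about 2 mm, so I lower the 20 mm die.

>>> apply_moves(motion="0 -0.0005 0.05 0; 0 0 0.04 0; 0 0 0.02 0; 0 0 0.014 0; 0 0 0.008 0; 0 0 0.005 0; 0 0 0.002 0; 0 0 0 0")

```text
time: 6.92
tool_pos: [498.5, 219.5, 29.0]
tcp_rot: [-3.141, -0.001, 0.0]
contact_force: [0.2, -0.6, -0.4]
grip_width: 19.2
finger_force: 30.0
```

>>> apply_moves(motion="0 0 0 0; 0 0 0.001 0; 0 0 0 0; 0 0 0 0")

```text
time: 7.42
tool_pos: [498.2, 219.4, 27.7]
tcp_rot: [3.142, -0.0, 0.0]
contact_force: [-0.8, 0.3, -1.1]
grip_width: 19.0
finger_force: 30.0
```

>>> apply_moves(motion="0 0 0.0005 0; 0 0 0.0005 0; 0 0 0 0; 0 0 0 0")

```text
time: 7.92
tool_pos: [498.3, 219.4, 26.9]
tcp_rot: [3.142, -0.0, 0.0]
contact_force: [-1.0, -0.6, 4.8]
grip_width: 18.9
finger_force: 30.0
```

>>> apply_moves(motion="0 0 0 0; 0 0 0 0; 0 0 0 0; 0 0 -0.01 0; 0 0 -0.03 0; 0 0 -0.05 0; 0 0 -0.05 0; 0 0 0 0", fingers=-0.22)

```text
time: 8.93
tool_pos: [500.6, 220.1, 171.6]
tcp_rot: [-3.139, -0.009, 0.0]
contact_force: [0.7, -0.7, 0.4]
grip_width: 35.7
finger_force: 0.0
```

>>> apply_moves(motion="-0.006 0.044 0 0; -0.006 0.045 0 0; -0.006 0.045 0 0; -0.006 0.045 0 0; -0.006 0.045 0 0; -0.006 0.045 0 0; -0.006 0.045 0 0; -0.006 0.041 0 0", fingers=0.3)

```text
time: 9.93
tool_pos: [449.5, -137.0, 166.3]
tcp_rot: [-3.141, 0.001, -0.0]
contact_force: [0.6, -1.0, 0.2]
grip_width: 59.7
finger_force: 0.0
```

>>> apply_moves(motion="0 0 0 0; 0 0 0 0; 0 0 0 0")

```text
time: 10.3
tool_pos: [450.3, -134.5, 166.6]
tcp_rot: [-3.141, 0.0, 0.002]
contact_force: [-0.2, 0.7, -0.3]
grip_width: 59.5
finger_force: 0.0
```

```bash
python3 - <<'E'
from h import *
look("w33","die_33_mid",pic=True)
c=bot.capture("top"); cv2.imwrite("pics/t1.png",cv2.resize(c["img"][150:270,140:400],None,fx=3,fy=3))
E
```

```text
tcp [ 450.3 -134.5  166.6] [-3.1413e+00  4.0000e-04  1.6000e-03] w 59.5 t 10.3
die_33_mid 0.8 [320. 188.] circle 451.8 -136.7 dia 32.7 ztop 32.9 pctmid [ 452.2 -136.4]
```

View pics/t1.png

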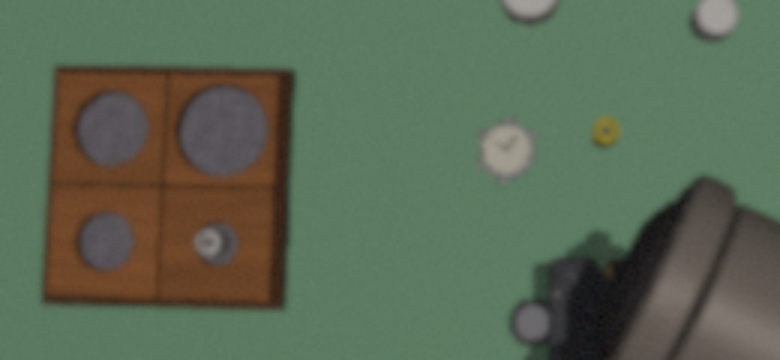

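The top crop shows the 20 mm die standing in the smallest well at (210,242). For the 33 mm die the cameras agree (449 to 452, -136.5), so I grasp it.

>>> apply_moves(motion="0 0.002 0.05 0; 0 0 0.05 0; 0 0 0.035 0; 0 0 0.0165 0; 0 0 0 0; 0 0 0 0")

```text
time: 11.2
tool_pos: [450.9, -137.6, 15.9]
tcp_rot: [3.141, -0.001, 0.001]
contact_force: [-0.7, -0.4, 0.1]
grip_width: 59.5
finger_force: 0.0
```

>>> apply_moves(motion="0 0 0 0; 0 0 0 0; 0 0 0 0; 0 0 0 0; 0 0 0 0", fingers=-1)

```text
time: 11.82
tool_pos: [450.5, -137.7, 15.5]
tcp_rot: [3.141, -0.0, 0.0]
contact_force: [-0.7, -1.2, 4.5]
grip_width: 32.5
finger_force: 30.0
```

>>> apply_moves(motion="0 0 -0.02 0; 0 0 -0.04 0; 0 0 -0.05 0; 0.006 -0.049 0 0; 0.006 -0.05 0 0; 0.006 -0.05 0 0; 0.006 -0.05 0 0; 0.006 -0.05 0 0")

```text
time: 12.82
tool_pos: [480.1, 113.0, 125.0]
tcp_rot: [3.141, 0.0, 0.0]
contact_force: [0.5, 0.1, -0.3]
grip_width: 32.4
finger_force: 30.0
```

>>> apply_moves(motion="0.006 -0.05 0 0; 0.006 -0.05 0 0; 0.006 -0.05 0 0; 0.0005 -0.045 0 0; 0 0 0 0; 0 0 0 0; 0 0 0 0")

```text
time: 13.7
tool_pos: [498.8, 305.2, 125.1]
tcp_rot: [3.141, 0.0, -0.001]
contact_force: [0.2, 0.1, -0.2]
grip_width: 32.3
finger_force: 30.0
```

>>> apply_moves(motion="0 -0.001 0.04 0; 0 0 0.025 0; 0 0 0.015 0; 0 0 0.008 0; 0 0 0.005 0; 0 0 0.002 0; 0 0 0 0; 0 0 0 0")

```text
time: 14.7
tool_pos: [499.0, 307.6, 30.6]
tcp_rot: [-3.141, -0.001, 0.0]
contact_force: [0.2, 0.1, 0.3]
grip_width: 32.6
finger_force: 30.0
```

>>> apply_moves(motion="0 0 0.001 0; 0 0 0.0005 0; 0 0 0 0; 0 0 0 0")

```text
time: 15.2
tool_pos: [498.7, 307.4, 28.7]
tcp_rot: [3.141, 0.0, 0.0]
contact_force: [-0.3, 0.1, -1.0]
grip_width: 32.4
finger_force: 30.0
```

>>> apply_moves(motion="0 0 0.0005 0; 0 0 0.0005 0; 0 0 0 0; 0 0 0 0")

```text
time: 15.7
tool_pos: [498.7, 307.4, 27.6]
tcp_rot: [3.141, 0.0, 0.0]
contact_force: [-0.1, -0.0, -0.0]
grip_width: 32.3
finger_force: 30.0
```

>>> apply_moves(motion="0 0 0.0005 0; 0 0 0 0; 0 0 0 0")

```text
time: 16.08
tool_pos: [498.8, 307.4, 27.5]
tcp_rot: [-3.142, -0.0, 0.0]
contact_force: [-0.9, -0.3, 6.0]
grip_width: 32.3
finger_force: 30.0
```

>>> apply_moves(motion="0 0 0 0; 0 0 0 0; 0 0 0 0; 0 0 -0.01 0; 0 0 -0.03 0; 0 0 -0.05 0; 0 0 -0.05 0; 0 0.04 0 0", fingers=0.04)

```text
time: 17.08
tool_pos: [501.1, 269.6, 172.4]
tcp_rot: [-3.137, -0.01, 0.003]
contact_force: [0.7, -0.4, 0.2]
grip_width: 47.8
finger_force: 0.0
```

>>> apply_moves(motion="0.006 0.049 0 0; 0.006 0.05 0 0; 0.006 0.05 0 0; 0.006 0.05 0 0; 0.006 0.05 0 0; 0.006 0.05 0 0; 0.006 0.05 0 0; 0.006 0.05 0 0", fingers=0.52)

```text
time: 18.08
tool_pos: [546.9, -133.3, 168.1]
tcp_rot: [3.141, -0.001, 0.0]
contact_force: [0.7, -0.3, 0.3]
grip_width: 69.9
finger_force: 0.0
```

>>> apply_moves(motion="0.006 0.05 0 0; 0.006 0.05 0 0; 0.006 0.05 0 0; 0.006 0.05 0 0; 0.006 0.046 0 0; 0 0 0 0; 0 0 0 0; 0 0 0 0")

```text
time: 19.08
tool_pos: [577.1, -376.3, 167.7]
tcp_rot: [-3.142, -0.0, 0.002]
contact_force: [-0.2, 0.1, -0.3]
grip_width: 69.7
finger_force: 0.0
```

```bash
python3 - <<'E'
from h import *
look("w46","die_46_mid",pic=True)
look("w46b","die_59_mid")
c=bot.capture("top"); cv2.imwrite("pics/t2.png",cv2.resize(c["img"][150:270,140:400],None,fx=3,fy=3))
E
```

```text
tcp [ 577.1 -376.3  167.7] [-3.1415e+00 -2.0000e-04  1.5000e-03] w 69.7 t 19.075
die_46_mid 0.83 [324. 186.] circle 581.0 -379.5 dia 45.9 ztop 32.8 pctmid [ 581.3 -379.8]
tcp [ 577.2 -376.4  167.8] [ 3.1414e+00 -3.0000e-04  1.7000e-03] w 70.3 t 19.175
die_59_mid 0.71 [201. 184.] circle 580.2 -265.8 dia 59.5 ztop 32.7 pctmid [ 580.6 -266.9]
```

View pics/t2.png

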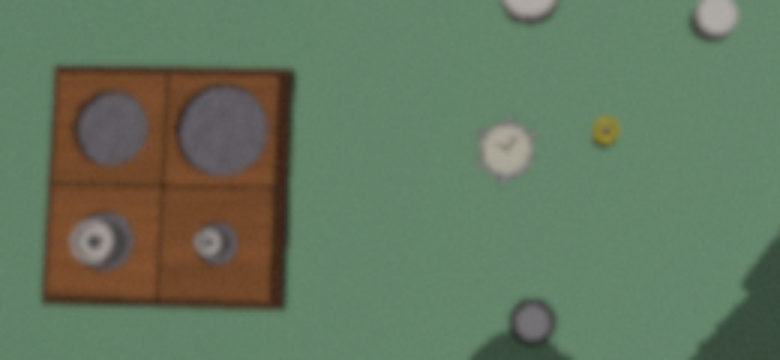

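View pics/w46.png

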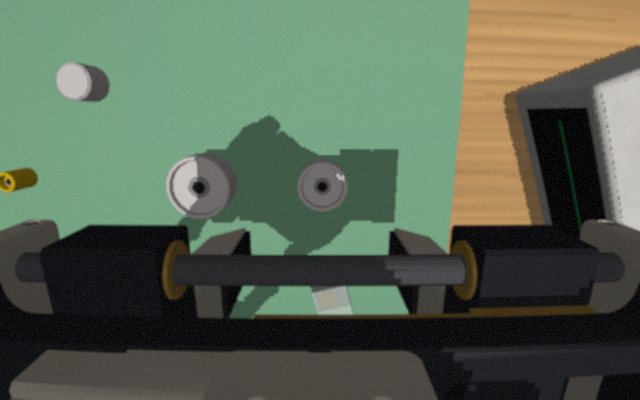

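The 20 and 33 mm dies stand in their wells. The wrist view shows the cupped 46 mm die at (322,186) between the fingers and the 59 mm die at (200,187). I grasp the 46.

>>> apply_moves(motion="0.002 0.002 0.05 0; 0 0 0.05 0; 0 0 0.035 0; 0 0 0.0175 0; 0 0 0 0; 0 0 0 0")

```text
time: 20.08
tool_pos: [579.9, -380.3, 16.7]
tcp_rot: [3.139, -0.003, 0.0]
contact_force: [-0.6, 0.4, -0.0]
grip_width: 69.7
finger_force: 0.0
```

>>> apply_moves(motion="0 0 0 0; 0 0 0 0; 0 0 0 0; 0 0 0 0; 0 0 0 0", fingers=-1)

```text
time: 20.7
tool_pos: [579.0, -379.7, 15.3]
tcp_rot: [3.141, -0.001, 0.0]
contact_force: [-1.8, -0.4, 4.6]
grip_width: 45.1
finger_force: 30.0
```

>>> apply_moves(motion="0 0 -0.02 0; 0 0 -0.04 0; 0 0 -0.05 0; 0.001 -0.04 0 0; 0.001 -0.05 0 0; 0.001 -0.05 0 0; 0.001 -0.05 0 0; 0.001 -0.05 0 0")

```text
time: 21.7
tool_pos: [583.9, -138.1, 125.8]
tcp_rot: [3.141, -0.001, -0.0]
contact_force: [1.1, -0.2, -0.3]
grip_width: 45.0
finger_force: 30.0
```

>>> apply_moves(motion="0.001 -0.05 0 0; 0.001 -0.05 0 0; 0.001 -0.05 0 0; 0 -0.05 0 0; 0 -0.05 0 0; 0 -0.05 0 0; 0 -0.05 0 0; 0 -0.05 0 0")

```text
time: 22.7
tool_pos: [586.8, 262.1, 125.8]
tcp_rot: [-3.141, -0.001, 0.0]
contact_force: [1.5, -0.3, 0.1]
grip_width: 45.2
finger_force: 30.0
```

>>> apply_moves(motion="0 -0.045 0 0; 0 0 0 0; 0 0 0 0; 0 0 0 0")

```text
time: 23.2
tool_pos: [587.0, 304.2, 125.0]
tcp_rot: [3.141, -0.0, -0.001]
contact_force: [0.2, -0.1, -1.0]
grip_width: 45.4
finger_force: 30.0
```

>>> apply_moves(motion="0 0 0.04 0; 0 0 0.025 0; 0 0 0.015 0; 0 0 0.008 0; 0 0 0.005 0; 0 0 0.003 0; 0 0 0 0; 0 0 0 0")

```text
time: 24.2
tool_pos: [587.0, 305.6, 29.2]
tcp_rot: [-3.141, -0.001, 0.0]
contact_force: [0.2, 0.0, -0.9]
grip_width: 45.3
finger_force: 30.0
```

>>> apply_moves(motion="0 0 0.0005 0; 0 0 0.0005 0; 0 0 0 0; 0 0 0 0")

```text
time: 24.7
tool_pos: [586.8, 305.4, 27.7]
tcp_rot: [3.142, -0.0, 0.0]
contact_force: [1.2, 0.6, -1.1]
grip_width: 44.9
finger_force: 30.0
```

>>> apply_moves(motion="0 0 0.0005 0; 0 0 0 0; 0 0 0 0")

```text
time: 25.08
tool_pos: [586.8, 305.4, 27.3]
tcp_rot: [3.142, -0.0, 0.0]
contact_force: [-1.3, 0.1, 1.2]
grip_width: 45.2
finger_force: 30.0
```

>>> apply_moves(motion="0 0 0.0005 0; 0 0 0 0; 0 0 0 0")

```text
time: 25.45
tool_pos: [586.8, 305.4, 27.3]
tcp_rot: [-3.142, -0.0, 0.0]
contact_force: [-1.6, -0.9, 6.7]
grip_width: 45.0
finger_force: 30.0
```

>>> apply_moves(motion="0 0 0 0; 0 0 0 0; 0 0 0 0; 0 0 -0.01 0; 0 0 -0.03 0; 0 0 -0.05 0; 0 0 -0.05 0; 0 0.04 0 0", fingers=0.3)

```text
time: 26.45
tool_pos: [589.0, 267.9, 172.6]
tcp_rot: [-3.138, -0.011, 0.004]
contact_force: [0.6, -0.1, -1.2]
grip_width: 59.6
finger_force: 0.0
```

>>> apply_moves(motion="-0.001 0.05 0 0; -0.001 0.05 0 0; -0.001 0.05 0 0; -0.001 0.05 0 0; -0.001 0.05 0 0; -0.001 0.05 0 0; -0.001 0.05 0 0; -0.001 0.05 0 0", fingers=0.83)

```text
time: 27.45
tool_pos: [578.8, -136.3, 167.6]
tcp_rot: [3.141, -0.001, 0.0]
contact_force: [0.1, 0.4, 0.3]
grip_width: 84.1
finger_force: 0.0
```

>>> apply_moves(motion="-0.001 0.05 0 0; 0 0.05 0 0; 0 0.03 0 0; 0 0 0 0; 0 0 0 0; 0 0 0 0")

```text
time: 28.2
tool_pos: [578.0, -263.3, 167.1]
tcp_rot: [-3.142, -0.0, 0.002]
contact_force: [-0.2, -0.2, -1.0]
grip_width: 84.2
finger_force: 0.0
```

```bash
python3 - <<'E'
from h import *
look("w59","die_59_mid",pic=True)
E
```

```text
tcp [ 578.  -263.3  167.1] [-3.1415e+00 -2.0000e-04  1.6000e-03] w 84.2 t 28.2
die_59_mid 0.6 [321. 187.] circle 579.8 -266.0 dia 59.3 ztop 32.6 pctmid [ 580.5 -266. ]
```

>>> apply_moves(motion="0 0.0015 0.05 0; 0 0 0.05 0; 0 0 0.035 0; 0 0 0.017 0; 0 0 0 0; 0 0 0 0")

```text
time: 29.05
tool_pos: [578.9, -266.6, 16.5]
tcp_rot: [3.14, -0.003, 0.0]
contact_force: [0.0, 0.5, -0.1]
grip_width: 84.1
finger_force: 0.0
```

>>> apply_moves(motion="0 0 0 0; 0 0 0 0; 0 0 0 0; 0 0 0 0; 0 0 0 0", fingers=-1)

```text
time: 29.68
tool_pos: [578.0, -266.2, 15.2]
tcp_rot: [3.141, -0.001, 0.0]
contact_force: [-1.1, -0.0, 4.1]
grip_width: 58.3
finger_force: 30.0
```

>>> apply_moves(motion="0 0 -0.02 0; 0 0 -0.04 0; 0 0 -0.05 0; 0.001 -0.04 0 0; 0.001 -0.05 0 0; 0.001 -0.05 0 0; 0.001 -0.05 0 0; 0.001 -0.05 0 0")

```text
time: 30.68
tool_pos: [582.4, -24.5, 124.2]
tcp_rot: [-3.142, 0.001, -0.0]
contact_force: [1.0, 1.1, -1.0]
grip_width: 58.0
finger_force: 30.0
```

>>> apply_moves(motion="0.001 -0.05 0 0; 0.001 -0.05 0 0; 0.001 -0.05 0 0; 0 -0.05 0 0; 0 -0.044 0 0; 0 0 0 0; 0 0 0 0; 0 0 0 0")

```text
time: 31.68
tool_pos: [585.8, 216.6, 124.5]
tcp_rot: [3.141, 0.0, -0.001]
contact_force: [0.6, 0.1, -0.7]
grip_width: 58.2
finger_force: 30.0
```

>>> apply_moves(motion="0 0 0.04 0; 0 0 0.025 0; 0 0 0.015 0; 0 0 0.008 0; 0 0 0.005 0; 0 0 0.003 0; 0 0 0 0; 0 0 0 0")

```text
time: 32.67
tool_pos: [586.0, 218.0, 29.1]
tcp_rot: [-3.141, -0.001, 0.0]
contact_force: [-0.3, -0.8, -2.0]
grip_width: 58.1
finger_force: 30.0
```

>>> apply_moves(motion="0 0 0.0005 0; 0 0 0.0005 0; 0 0 0 0; 0 0 0 0")

```text
time: 33.17
tool_pos: [585.8, 217.9, 27.7]
tcp_rot: [3.141, -0.0, 0.0]
contact_force: [0.4, -0.3, -0.7]
grip_width: 58.1
finger_force: 30.0
```

>>> apply_moves(motion="0 0 0.0003 0; 0 0 0 0; 0 0 0 0")

```text
time: 33.55
tool_pos: [585.8, 217.9, 27.4]
tcp_rot: [3.142, -0.0, 0.0]
contact_force: [-0.1, 0.2, -1.7]
grip_width: 58.1
finger_force: 30.0
```

>>> apply_moves(motion="0 0 0.0005 0; 0 0 0 0; 0 0 0 0")

```text
time: 33.92
tool_pos: [585.8, 217.9, 27.2]
tcp_rot: [3.142, -0.0, 0.0]
contact_force: [-1.5, -1.2, 3.3]
grip_width: 58.5
finger_force: 30.0
```

>>> apply_moves(motion="0 0 0.0003 0; 0 0 0 0; 0 0 0 0")

```text
time: 34.3
tool_pos: [585.8, 217.9, 27.2]
tcp_rot: [3.142, -0.0, 0.0]
contact_force: [-2.3, -0.8, 5.9]
grip_width: 58.3
finger_force: 30.0
```

>>> apply_moves(motion="0 0 0 0; 0 0 0 0; 0 0 0 0; 0 0 -0.01 0; 0 0 -0.03 0; 0 0 -0.05 0; 0 0 -0.05 0; 0 0 0 0", fingers=0.57)

```text
time: 35.3
tool_pos: [588.3, 218.6, 172.3]
tcp_rot: [-3.139, -0.01, 0.0]
contact_force: [-0.6, 0.1, 0.6]
grip_width: 72.3
finger_force: 0.0
```

>>> apply_moves(motion="-0.03 -0.01 -0.02 0; -0.04 -0.01 -0.02 0; -0.04 -0.01 -0.02 0; -0.02 -0.01 0 0; 0 0 0 0; 0 0 0 0; 0 0 0 0")

```text
time: 36.17
tool_pos: [456.5, 257.5, 225.6]
tcp_rot: [3.141, 0.001, -0.001]
contact_force: [0.0, 0.0, 0.2]
grip_width: 71.8
finger_force: 0.0
```

```bash
python3 - <<'E'
from h import *
for t in ("die_20_mid","die_33_mid","die_46_mid","die_59_mid"): look("end",t,z=44,pic=t=="die_20_mid")
c=bot.capture("scene"); cv2.imwrite("pics/scene1.png",cv2.resize(c["img"][110:300,140:460],None,fx=2.5,fy=2.5,interpolation=cv2.INTER_CUBIC))
E
```

```text
tcp [456.5 257.5 225.6] [ 3.1409e+00  1.0000e-03 -7.0000e-04] w 71.8 t 36.175
die_20_mid 0.89 [358. 139.] circle 499.8 218.2 dia 19.9 ztop 44.8 pctmid [500.3 218.4]
tcp [456.3 257.5 225.9] [ 3.1411e+00  9.0000e-04 -7.0000e-04] w 72.1 t 36.275
die_33_mid 0.74 [273. 140.] circle 499.9 306.3 dia 32.6 ztop 44.9 pctmid [500.1 306.4]
tcp [456.1 257.6 226.2] [ 3.1413e+00  5.0000e-04 -5.0000e-04] w 72.0 t 36.375
die_46_mid 0.75 [271.  48.] circle 589.1 304.8 dia 46.2 ztop 45.0 pctmid [588.9 304.7]
tcp [455.9 257.7 226.4] [ 3.1414e+00  2.0000e-04 -3.0000e-04] w 72.3 t 36.475
die_59_mid 0.72 [361.  43.] circle 587.7 217.2 dia 59.0 ztop 44.8 pctmid [587.6 216.8]
```

View pics/end.png

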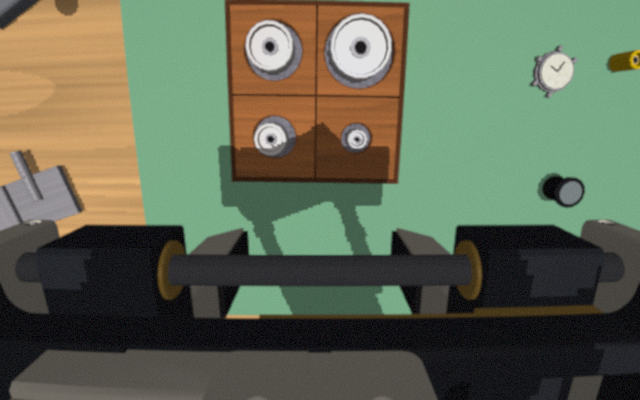

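View pics/scene1.png

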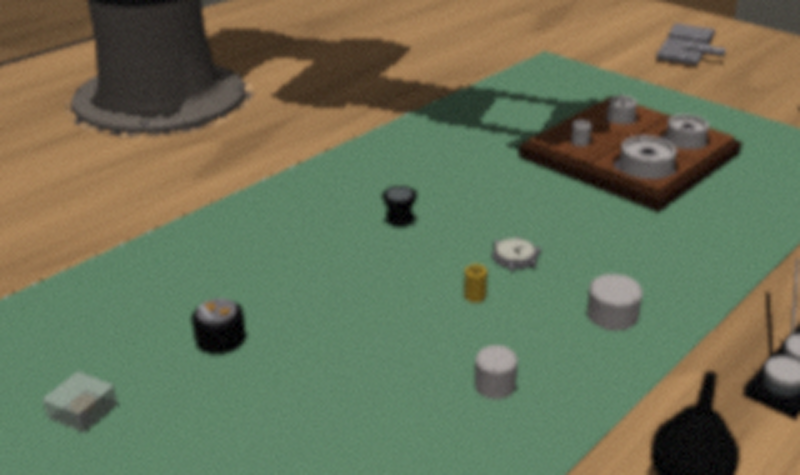

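In both views all four dies stand cup up in their own wells. Their tops measure 44.8–45.0 mm, about 1 mm over the nominal 44, the same offset as on the mat (32.8 read for 32). The cushions and the yellow look-alike haven't moved.

```bash
python3 -c "
from plant import bot
print(bot.close_job())"
```

```text
the job is handed in; nothing more can be done
None
```

All four dies were set down cup up, each fully in the well of its own size; the cushions and the yellow look-alike were left untouched, and the job was handed in at about 36.5 s of the 101 s allowed.

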